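# Push a smeared jar cap through the reject box's swing flap

## Robot

A 6-joint arm with a two-finger parallel gripper is mounted at the origin on a cart in front of the work surface, level with it; the furniture and walls round the work are solid. World frame = base frame: x ahead of the robot, y to its left, z up, the work surface at z = 0. Lengths are in m, angles in rad, forces in N, time in s.
With the tool pointing down it reaches from about 0.275 to 0.825 m from the base axis. Payload 4.9 kg.
Tool frame: the origin (TCP) lies midway between the tips of the shut fingers; the grasp point (between the pads) lies 19 mm behind it; z points along the fingers, y is the line along which they close (so a half turn about z gives the same grasp; the last joint's range is limited). The gripper opens to 85 mm and grips with 20 to 120 N. Pads are 22 mm wide; open, the fingers measure 114 mm over their backs; the gripper's body (76 mm by 85 mm) begins 54 mm behind the grasp point. The pads swing forward as they close: fully open they stand 13 mm farther back than shut.
Start: joints at [-1.257, 0.326, -0.193, 1.052, 0, 1.437], TCP at [0.238, -0.496, 0.231] pointing down, gripper open.
Joint ranges: [-2.65, 2.65], [-0.97, 1.79], [-1.3, 1.35], [-1.93, 2.1], [-1.47, 1.37], [-3.14, 3.14]. Speed limits (rad/s): [2.57, 2.57, 3.14, 3.14, 3.14, 3.14].

## Interface

Orientations are given as a unit quaternion [w, x, y, z].
In Python, from cell import arm gives the robot as it stands. The module is installed in compiled form; this text tells all that it offers.
- The arm moves only by the tool play_rows, never from a script. Its argument "series" is a list of rows, each a list of 7 numbers: the turn, a rotation vector about the world's x, y, z in units of 10 degrees (1.0 is 10 degrees), then the shift along the world's x, y, z in mm, then the closure in counts, from 0 (fully open) to 255 (shut). In form: [[ax, ay, az, x, y, z, fingers], ...]. A call has 1 to 8 rows; each row is the pose to reach, as a shift and turn from the pose commanded when the call began; what a row does not reach only later rows make up. A row lasts 1/8 s, in which the tool goes at most 62.5 mm and 10.7 degrees, less where a joint would pass 70% of its speed; a pose out of reach is approached as far as the arm can. A call with a gripper value outside its range is refused whole. The fingers move at their own pace and stop on an object; the grip force is fixed at half the most. Time passes only in rows, so rows that repeat a pose let the fingers close. It gives the time, the measured TCP pose, the force, the opening and the grip force at its end, in the units of the state.
- arm.get_obs(): the state, without advancing time (a new reading comes with each control period).
- arm.capture(name): name is "side" or "top"; returns a dict with "frame" (384x512x3 uint8, blue, green, red), "z_map" (384x512 float32, m along the optical axis (not along the pixel's ray), 0 where there is no reading), "fx", "fy", "cx", "cy" (pixels), "cam_to_world" (4x4, takes a point from camera to world coordinates). Camera axes: x right, y up, looking along -z (the intrinsics and any distortion apply to the point x, -y, -z); pixel columns grow to the right and rows downward; lengths in m; the calibration is good to about 2 mm. A picture is of the moment at which its call begins.
- arm.close_job(): hands the job in; it is judged then, once.
The state is a dict: "t": time; "joint_pos": joint angles; "joint_vel": joint speeds; "joint_torque": joint torques, N m; "ee_pos": TCP position; "orientation": TCP orientation; "wrist_force": force on the tool from outside, world axes, zero at the start; "wrist_torque": the same for the moment, N m; "grip_width": finger opening in m; "grip_force": force on a finger pad.
Only numpy, scipy, OpenCV 4.12 (cv2) and the standard library are available. Lean on these libraries where they do the work, as an engineer would, in place of code of your own. Each camera call takes 0.05 s, during which the arm holds its last target. There are 200 camera calls.

## Task

Reject the smeared cap: with the fingertips push the gold jar cap that has a dark smear along the worktop, through the red swing flap of the steel reject box, far enough in that the flap drops shut behind it once you draw the fingers back out. Only push it, do not lift it; leave the clean cap and everything else on the worktop as they are.

Things in the scene. Friction and masses are not known exactly. Their poses are not given: they have to be found in the camera images.
- smeared_cap: gold metal jar cap with a dark smear on top, a disc 63 mm across and 10 mm high, 11 to 17 g, lying flat on the worktop, loose; origin at the centre of its underside, z up
- clean_cap: the same gold cap without a smear, to be left alone; origin at the centre of its underside. Which of the two caps lies nearer the robot varies
- reject_box: low open-topped steel box without floor (the worktop runs through), fixed. Origin on the worktop in mid doorway; x points level in through the doorway, y to its left, z up. Doorway 124 mm wide between cheeks 74 mm high (x -12 to 18 mm), open overhead. Side walls 34 mm high at y = +-62 mm. In front two flared guide plates 22 mm high run out to x = -53 mm, y = +-86 mm
- back_wall (a point): foot of the inner face of the reject box's back wall (50 mm high), 136 mm in from the doorway. The flap can hang shut only when the whole cap lies at least 22 mm past the doorway plane, its centre thus 54 mm or more past it
- flap (a joint): swing flap, rad: 0 hangs shut in the doorway, grows as it swings in and up, stop 1.4; does not swing outward, closed by its own weight (30 g). Red plate 116 mm wide, spanning 6 to 28 mm above the worktop when shut, so a cap pushes it open; hung by two side arms 104 mm apart, open between them above the plate: upright fingers can follow in some 36 mm past the doorway
- flap_edge (a point): middle of the flap's lower edge, 60 mm from the pivot line, which lies 66 mm above the worktop in the doorway plane
- jar: loose glass jar of paste, 70 mm across, 112 mm high, bystander; origin at the centre of its underside
- label_roll: loose roll of labels, 66 mm across, 39 mm high, bystander; origin at the centre of its underside
- marker: loose marker pen, 122 mm long, 15 mm thick, lying, bystander; origin at the middle of its underside
- counter: loose hand tally counter, about 44x51x30 mm, bystander; origin at the centre of its underside

How it is judged:
By the outcome, as a careful person would: the job done as asked, in the order asked, and still so for the second after the job is handed in, with the robot touching nothing.
It also fails if it takes over 64 s, if anything falls off the work surface, if the arm or the gripper's body presses on something with over 40 N, if the wrist force passes 120 N, or if a joint passes its speed limit or range.

## Working session

There is one attempt and no reset: what is moved stays moved. The work goes in short steps, Python scripts to look and compute and a tool call to move; the robot and the scene stay as the last step left them, time stands still between calls to the robot, and variables do not carry over. Pictures are saved under pics/ and viewed, at most 11 in all, crops included, and the job is handed in when it is done.

Besides the shell and the picture viewer there is one more tool, called after "Call:" as name(argument=value, ...), one argument or row to a line, values as JSON. play_rows: Moves the arm, as the interface text tells. Its arguments: {"type":"object","properties":{"series":{"type":"array","items":{"type":"array","items":{"type":"number"}}}},"required":["series"]}

```bash
mkdir -p pics; cat > h.py <<'E'
import numpy as np, cv2
from cell import arm
def world(c,u,v,z=None):
    T=c["cam_to_world"]; 
    r=np.array([(u-c["cx"])/c["fx"],-(v-c["cy"])/c["fy"],-1.])
    if z is None: d=c["z_map"][int(round(v)),int(round(u))]
    else: d=(z-T[2,3])/(T[:3,:3]@r)[2]
    return T[:3,:3]@(r*d)+T[:3,3]
E
python3 - <<'E'
from h import *
for n in("top","side"):
    c=arm.capture(n); cv2.imwrite(f"pics/{n}0.png",cv2.resize(c["frame"],(800,600))); np.save(n+"0.npy",c,allow_pickle=True)
    print(n,c["fx"],c["cx"],c["cy"],c["cam_to_world"].round(3).tolist(),[k for k in c])
print(arm.get_obs())
E
```

```text
top 385.83159429489075 256.9822096968036 197.96141989395767 [[-0.026, 0.984, -0.179, 0.466], [-0.999, -0.031, -0.023, -0.001], [-0.028, 0.178, 0.984, 1.017], [0.0, 0.0, 0.0, 1.0]] ['frame', 'z_map', 'fx', 'fy', 'cx', 'cy', 'cam_to_world']
side 468.37874443979143 255.51481503350684 193.2653911353988 [[1.0, 0.012, -0.014, 0.6], [-0.018, 0.513, -0.858, -1.28], [-0.003, 0.859, 0.513, 0.837], [0.0, 0.0, 0.0, 1.0]] ['frame', 'z_map', 'fx', 'fy', 'cx', 'cy', 'cam_to_world']
{'t': 0.1, 'joint_pos': array([-1.25722060e+00,  3.26829784e-01, -1.93437604e-01,  1.05199526e+00,
        1.69448818e-05,  1.43661411e+00]), 'joint_vel': array([-0.00087991, -0.00045037,  0.00252997,  0.00065727, -0.00020765,
       -0.00103701]), 'joint_torque': array([ 1.52988167e-03, -4.44238329e+01,  2.63038319e+01,  7.87526864e-03,
       -1.98366951e-05, -6.31795501e-06]), 'ee_pos': array([ 0.23799149, -0.4952996 ,  0.23061947]), 'orientation': array([-7.30972661e-04,  9.75043343e-01,  2.22013382e-01, -5.72356463e-05]), 'wrist_force': array([-0.06651725, -0.101561  ,  0.20347719]), 'wrist_torque': array([-0.01117231, -0.07414204, -0.00772519]), 'grip_force': 0.0, 'grip_width': 0.0858490568882493}
```

View pics/top0.png

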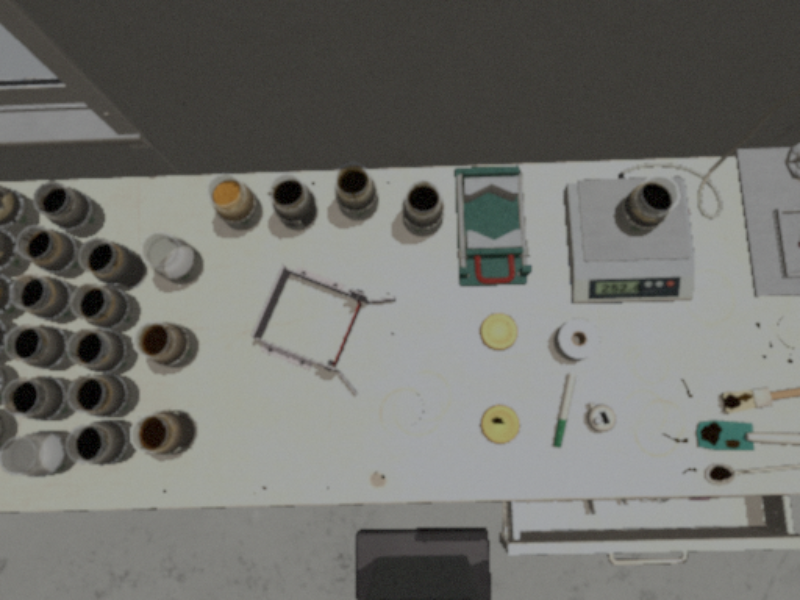

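View pics/side0.png

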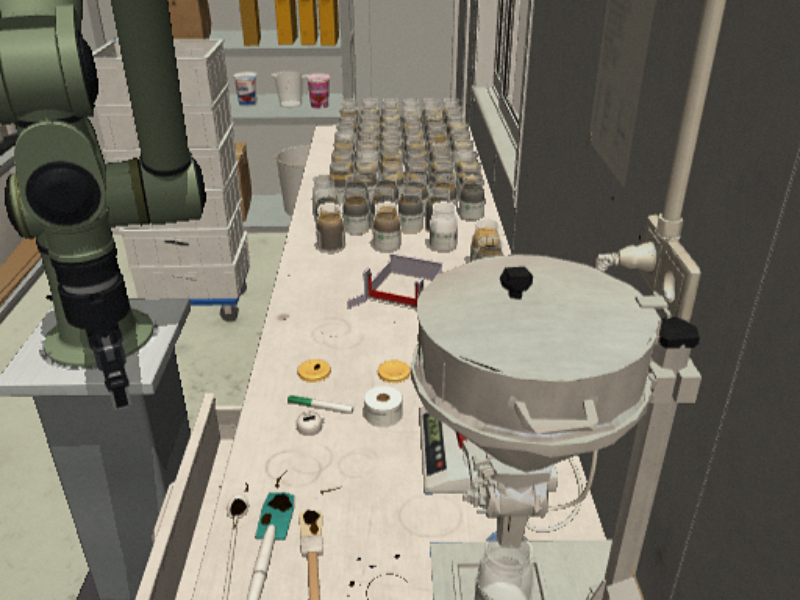

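```bash
python3 - <<'E'
from h import *
s=512/800
t=np.load("top0.npy",allow_pickle=True).item(); d=np.load("side0.npy",allow_pickle=True).item()
def p(n,c,u,v,z): print(n,world(c,u*s,v*s,z).round(4),world(c,u*s,v*s).round(4))
for n,u,v,z in [("smear",500,424,.01),("clean",499,331,.01),("roll",575,340,.039),("cart",425,530,0),("lcheek",362,299,.074),("rcheek",333,366,.074),("backL",286,270,.05),("backR",256,340,.05),("guideL",394,299,.022),("guideR",354,393,.022),("marker t",571,376,.015),("marker b",559,444,.015)]: p(n,t,u,v,z)
for n,u,v,z in [("smear",314,370,.01),("clean",394,371,.01),("flapL bottom",367,294,.006),("flapR",418,302,.006)]: p(n,d,u,v,z)
f=t["frame"]; 
cv2.imwrite("pics/topbox.png",cv2.resize(f[150:300,140:350],None,fx=3.8,fy=3.8,interpolation=cv2.INTER_CUBIC))
f=d["frame"]
cv2.imwrite("pics/sidebox.png",cv2.resize(f[150:260,160:300],None,fx=5.4,fy=5.4,interpolation=cv2.INTER_CUBIC))
hsv=cv2.cvtColor(t["frame"],cv2.COLOR_BGR2HSV)
m=cv2.inRange(hsv,(20,90,100),(35,255,255)); n,_,st,ce=cv2.connectedComponentsWithStats(m)
for i in range(1,n):
    if st[i,4]>150: 
        b=st[i]; u,v=b[0]+(b[2]-1)/2,b[1]+(b[3]-1)/2
        print("cap",b,u,v,world(t,u,v,.008).round(4))
E
```

```text
smear [ 0.453  -0.1328  0.01  ] [ 0.453  -0.1325  0.0123]
clean [ 0.6063 -0.1396  0.01  ] [ 0.6064 -0.1397  0.0093]
roll [ 0.5838 -0.2574  0.039 ] [ 0.5883 -0.2673  0.0013]
cart [ 0.2889 -0.0049  0.    ] [ 0.1683 -0.0079 -0.694 ]
lcheek [0.6555 0.0842 0.074 ] [0.6639 0.0879 0.0324]
rcheek [0.5499 0.1313 0.074 ] [ 0.5566  0.1418 -0.0009]
backL [0.7135 0.2119 0.05  ] [0.7208 0.2182 0.0215]
backR [0.5979 0.2601 0.05  ] [ 6.048e-01  2.736e-01 -1.000e-04]
guideL [0.6643 0.0349 0.022 ] [0.6662 0.0353 0.0122]
guideR [0.5093 0.1043 0.022 ] [0.5102 0.1064 0.0021]
marker t [ 0.5274 -0.2526  0.015 ] [ 0.5277 -0.2536  0.011 ]
marker b [ 0.419  -0.2251  0.015 ] [ 0.4188 -0.2257  0.0124]
smear [ 0.4554 -0.1451  0.01  ] [ 0.4555 -0.1459  0.0106]
clean [ 0.608  -0.1517  0.01  ] [ 0.608  -0.1523  0.0104]
flapL bottom [0.5507 0.1477 0.006 ] [0.5508 0.1427 0.0089]
flapR [0.6642 0.1098 0.006 ] [ 0.6282 -0.6655  0.4694]
cap [308 260  24  23 395] 319.5 271.0 [ 0.4539 -0.1319  0.008 ]
```

View pics/topbox.png

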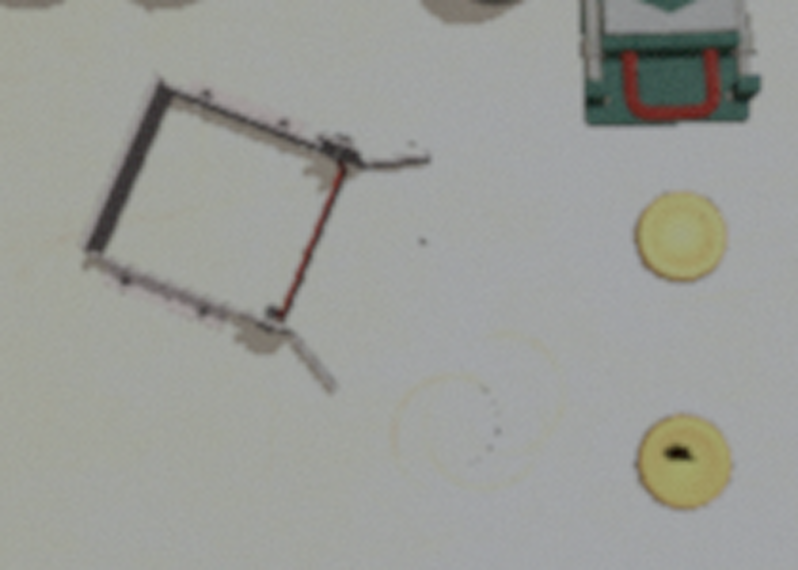

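View pics/sidebox.png

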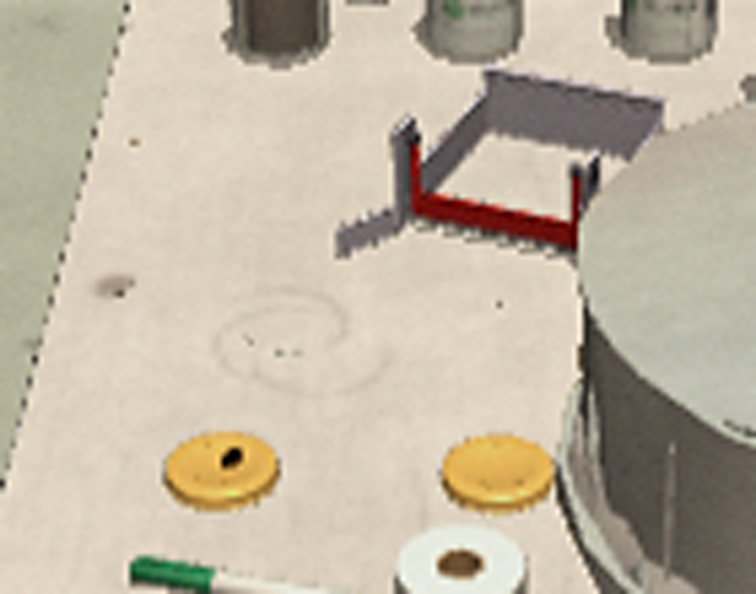

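```bash
python3 - <<'E'
from h import *
t=np.load("top0.npy",allow_pickle=True).item(); d=np.load("side0.npy",allow_pickle=True).item()
def proj(c,p):
    T=c["cam_to_world"]; q=T[:3,:3].T@(np.array(p)-T[:3,3]); return (c["fx"]*q[0]/-q[2]+c["cx"],-c["fy"]*q[1]/-q[2]+c["cy"])
for c in(t,d): print("tcp px",proj(c,[.238,-.4953,.2306-.013]),proj(c,[.238,-.4953,.2306]))
for nm,c,lo in(("top",t,(15,60,80)),("side",d,(12,120,100))):
    hsv=cv2.cvtColor(c["frame"],cv2.COLOR_BGR2HSV)
    m=cv2.inRange(hsv,lo,(38,255,255)); n,lab,st,ce=cv2.connectedComponentsWithStats(m)
    for i in range(1,n):
        b=st[i]
        if 100<b[4]<900 :
            v,u=np.where(lab==i); z=c["z_map"][v,u]
            P=np.array([world(c,a,e) for a,e in zip(u,v)]); k=(P[:,2]>-.02)&(P[:,2]<.03); 
            if k.sum()<50: continue
            P=P[k]
            print(nm,b,"depth mid",((P.min(0)+P.max(0))/2).round(4),"ext",(P.max(0)-P.min(0)).round(4),"mean",P.mean(0).round(4))
    # wall/box points: depth-based above table
    V,U=np.mgrid[0:384,0:512]
    r=np.stack([(U-c["cx"])/c["fx"],-(V-c["cy"])/c["fy"],-np.ones_like(U,float)],-1)*c["z_map"][...,None]
    W=r@c["cam_to_world"][:3,:3].T+c["cam_to_world"][:3,3]
    k=(W[...,0]>.45)&(W[...,0]<.78)&(W[...,1]>0.0)&(W[...,1]<.32)
    print("table z",np.median(W[...,2][k]))
    red=(cv2.inRange(hsv,(0,110,40),(8,255,255))|cv2.inRange(hsv,(172,110,40),(180,255,255)))>0
    Q=W[red&k]; print("red",len(Q),Q.min(0).round(3) if len(Q) else'',Q.max(0).round(3) if len(Q) else'')
    if len(Q):
        vx,vy,x0,y0=cv2.fitLine(Q[:,:2].astype(np.float32),cv2.DIST_HUBER,0,.01,.01).ravel(); print("line",vx,vy,x0,y0)
    uu=np.where(red&k); print("px",uu[1].min(),uu[1].max(),uu[0].min(),uu[0].max())
E
```

```text
tcp px (np.float64(531.8796256001567), np.float64(382.304684577967)) (np.float64(536.5581049350096), np.float64(384.33686359688613))
tcp px (np.float64(77.77754931210669), np.float64(256.73376317719186)) (np.float64(76.54996474231274), np.float64(251.82784384481937))
top [307 201  24  23 423] depth mid [ 0.6067 -0.1377  0.0062] ext [0.0581 0.061  0.019 ] mean [ 0.6062 -0.1379  0.0097]
top [308 259  24  25 454] depth mid [ 0.4538 -0.1317  0.0061] ext [0.0609 0.0598 0.018 ] mean [ 0.4534 -0.1319  0.01  ]
table z 0.0002008628309000393
red 15 [0.567 0.096 0.007] [0.657 0.136 0.024]
line 0.9216097 -0.38811794 0.61652815 0.11358276
px 215 229 195 230
side [191 230  21  14 224] depth mid [ 0.4545 -0.1406  0.0058] ext [0.0595 0.0635 0.0149] mean [ 0.4539 -0.1429  0.0082]
side [242 231  21  14 226] depth mid [ 0.6075 -0.1463  0.007 ] ext [0.0598 0.0613 0.0157] mean [ 0.6066 -0.1488  0.0085]
table z -0.0005401481778630757
red 180 [ 0.555  0.074 -0.005] [0.661 0.167 0.066]
line 0.91622525 -0.40066355 0.59876823 0.11580269
px 236 267 176 195
```

Top view: the smeared cap is at (500,424), nearer the robot, and the clean one is at (499,331). The flap runs from (362,299) to (333,366). In the side view the smeared cap is at (314,370).

In world coordinates the cap is at about (0.454, -0.133), the doorway at (0.605, 0.115), and inward is 67°. I'll push in a straight line at 60° with the fingers 24 mm apart, going above the start point first.

Call:
play_rows(
  series=[
    [0,0,0.4,24,39,-10,183],
    [0,0,0.9,48,79,-25,183],
    [0,0,1.3,71,118,-40,183],
    [0,0,1.8,95,158,-55,183],
    [0,0,2.2,119,197,-70,183],
    [0,0,2.7,143,236,-85,183],
    [0,0,3.1,166,276,-100,183],
    [0,0,3.43,188.5,315,-110,183],
  ],
)

```text
t: 1.1
ee_pos: [0.4268, -0.1791, 0.1204]
orientation: [-0.0, 0.866, 0.501, -0.0]
wrist_force: [1.0, 0.1, -0.4]
grip_width: 0.024
grip_force: 0.0
```

Call:
play_rows(
  series=[
    [0,0,0,0,0,0,183],
    [0,0,0,0,0,0,183],
    [0,0,0,0,0,0,183],
  ],
)

```text
t: 1.48
ee_pos: [0.4265, -0.1818, 0.1215]
orientation: [0.0, 0.867, 0.499, 0.0]
wrist_force: [0.9, -0.1, 0.4]
grip_width: 0.0239
grip_force: 0.0
```

Call:
play_rows(
  series=[
    [0,0,0,0,0,-30,183],
    [0,0,0,0,0,-60,183],
    [0,0,0,0,0,-85,183],
    [0,0,0,0,0,-98,183],
    [0,0,0,0,0,-98,183],
    [0,0,0,0,0,-98,183],
  ],
)

```text
t: 2.22
ee_pos: [0.4272, -0.1815, 0.0241]
orientation: [0.001, 0.866, 0.499, 0.0]
wrist_force: [0.1, 0.0, -0.4]
grip_width: 0.0242
grip_force: 0.0
```

```bash
python3 - <<'E'
from h import *
print(arm.get_obs()["ee_pos"])
a=arm.capture("top")["frame"][190:310,260:400]; b=arm.capture("side")["frame"][170:270,140:280]
b=cv2.resize(b,(560,400),interpolation=cv2.INTER_CUBIC)[:300]; 
cv2.imwrite("pics/near.png",cv2.resize(arm.capture("side")["frame"][180:280,140:275],(790,585),interpolation=cv2.INTER_CUBIC))
cv2.imwrite("pics/neart.png",cv2.resize(a,(700,600),interpolation=cv2.INTER_CUBIC))
E
```

```text
[ 0.42721821 -0.18145308  0.0240504 ]
```

View pics/near.png

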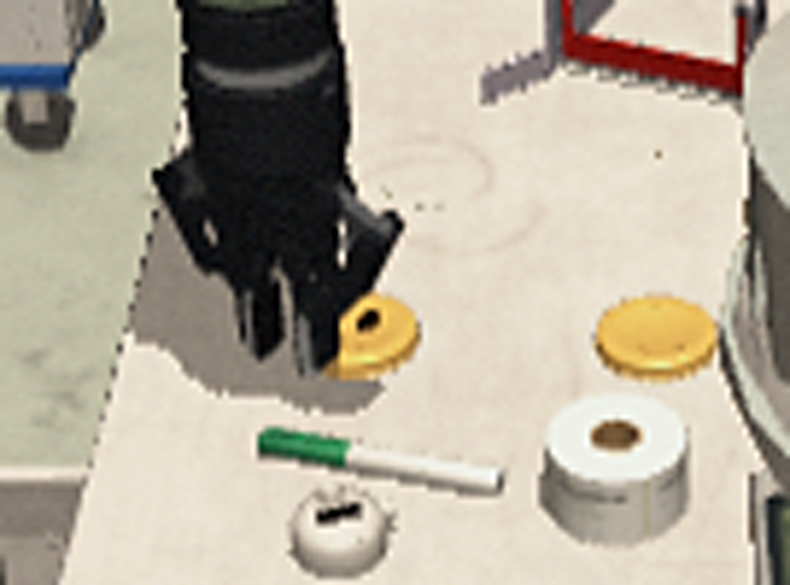

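View pics/neart.png

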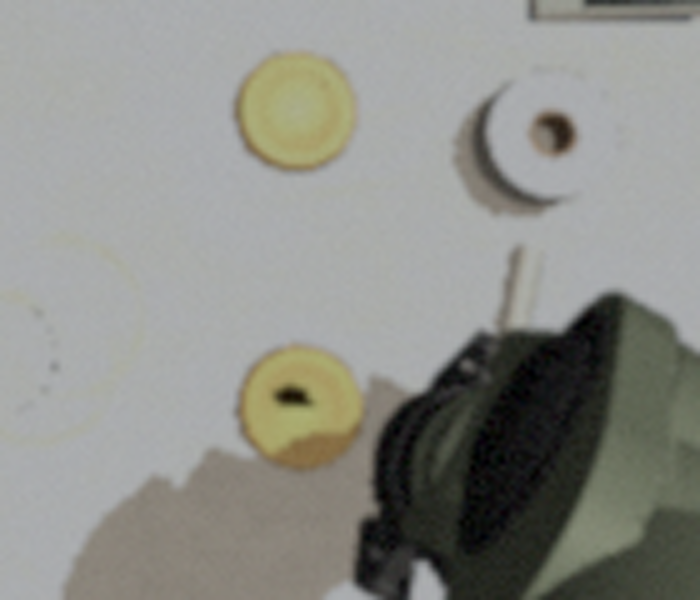

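Side view: the fingers stand behind the smeared cap at (265–320, 360) and clear of the marker. The knuckles bulge wide at (155,165) and (400,220). I'll check their width and height against the doorway.

```bash
python3 - <<'E'
from h import *
o=arm.get_obs(); p=o["ee_pos"]
u=np.array([.5,.866]); l=np.array([-.866,.5])
Q=[]
for n in("side","top"):
    c=arm.capture(n)
    V,U=np.mgrid[0:384,0:512]
    r=np.stack([(U-c["cx"])/c["fx"],-(V-c["cy"])/c["fy"],-np.ones_like(U,float)],-1)*c["z_map"][...,None]
    W=(r@c["cam_to_world"][:3,:3].T+c["cam_to_world"][:3,3]).reshape(-1,3)
    d=W-p; a=d[:,:2]@u; b=d[:,:2]@l; z=d[:,2]
    for h in range(-5,150,10):
        k=(z>h/1000)&(z<h/1000+.01)&(abs(a)<.06)&(abs(b)<.09)&(W[:,2]>.02)
        if k.sum()>3: print(n,h,k.sum(),"lat",(b[k].min()*1e3).round(),(b[k].max()*1e3).round(),"fwd",(a[k].min()*1e3).round(),(a[k].max()*1e3).round())
E
```

```text
side -5 13 lat -18.0 16.0 fwd -12.0 10.0
side 5 38 lat -26.0 24.0 fwd -16.0 7.0
side 15 40 lat -28.0 25.0 fwd -15.0 8.0
side 25 43 lat -27.0 26.0 fwd -18.0 7.0
side 35 43 lat -30.0 43.0 fwd -18.0 7.0
side 45 86 lat -46.0 46.0 fwd -18.0 10.0
side 55 69 lat -51.0 50.0 fwd -19.0 13.0
side 65 97 lat -56.0 54.0 fwd -23.0 15.0
side 75 89 lat -60.0 62.0 fwd -24.0 11.0
side 85 108 lat -65.0 63.0 fwd -24.0 9.0
side 95 139 lat -66.0 64.0 fwd -24.0 10.0
side 105 80 lat -44.0 39.0 fwd -24.0 6.0
side 115 26 lat -40.0 -22.0 fwd -17.0 5.0
side 125 60 lat -38.0 20.0 fwd -41.0 10.0
side 135 96 lat -39.0 26.0 fwd -41.0 21.0
side 145 76 lat -38.0 24.0 fwd -42.0 20.0
top 45 13 lat -40.0 42.0 fwd 5.0 17.0
top 55 22 lat -48.0 54.0 fwd 4.0 15.0
top 65 24 lat -53.0 56.0 fwd 5.0 19.0
top 75 20 lat -56.0 58.0 fwd 7.0 15.0
top 85 48 lat -63.0 66.0 fwd -9.0 16.0
top 95 105 lat -63.0 66.0 fwd -10.0 17.0
top 105 30 lat -42.0 49.0 fwd -5.0 14.0
top 115 4 lat 38.0 42.0 fwd 9.0 13.0
top 125 8 lat -23.0 39.0 fwd 7.0 40.0
top 135 25 lat -23.0 38.0 fwd 11.0 40.0
top 145 27 lat -29.0 35.0 fwd 20.0 40.0
```

The knuckles would be tight between the flap arms at a 24 mm opening. They move in as the fingers close, so I'll use about 12 mm, turn to a heading of 59°, and lower.

Call:
play_rows(
  series=[
    [0,0,-0.1,-1.5,1.3,0,219],
    [0,0,-0.1,-1.5,1.3,-6,219],
    [0,0,-0.1,-1.5,1.3,-12,219],
    [0,0,-0.1,-1.5,1.3,-17,219],
    [0,0,-0.1,-1.5,1.3,-20,219],
    [0,0,-0.1,-1.5,1.3,-20,219],
    [0,0,-0.1,-1.5,1.3,-20,219],
  ],
)

```text
t: 3.35
ee_pos: [0.4252, -0.1796, 0.0033]
orientation: [0.0, 0.871, 0.492, 0.0]
wrist_force: [-1.0, 0.4, -0.2]
grip_width: 0.0123
grip_force: 0.0
```

Call:
play_rows(
  series=[
    [0,0,0,3.1,5.1,0,219],
    [0,0,0,6.2,10.3,0,219],
    [0,0,0,11.3,18.9,0,219],
    [0,0,0,18.5,30.9,0,219],
    [0,0,0,25.8,42.9,0,219],
    [0,0,0,33.0,54.9,0,219],
    [0,0,0,38.6,64.3,0,219],
    [0,0,0,41.2,68.6,0,219],
  ],
)

```text
t: 4.35
ee_pos: [0.4668, -0.1101, 0.0033]
orientation: [0.0, 0.87, 0.493, -0.0]
wrist_force: [-0.6, 0.8, -0.1]
grip_width: 0.0121
grip_force: 0.1
```

Call:
play_rows(
  series=[
    [0,0,0,5.2,8.6,0,219],
    [0,0,0,12.4,20.6,0,219],
    [0,0,0,19.6,32.6,0,219],
    [0,0,0,26.8,44.6,0,219],
    [0,0,0,34.0,56.6,0,219],
    [0,0,0,41.2,68.6,0,219],
    [0,0,0,46.4,77.1,0,219],
    [0,0,0,49,81.5,0,219],
  ],
)

```text
t: 5.35
ee_pos: [0.5157, -0.0288, 0.0033]
orientation: [0.0, 0.87, 0.492, -0.0]
wrist_force: [0.3, -0.2, -0.1]
grip_width: 0.0122
grip_force: 0.1
```

```bash
python3 - <<'E'
from h import *
print(arm.get_obs()["ee_pos"])
for n in("top","side"):
    c=arm.capture(n); hsv=cv2.cvtColor(c["frame"],cv2.COLOR_BGR2HSV)
    m=cv2.inRange(hsv,(15,60,80) if n=="top" else (12,120,100),(38,255,255)); k,_,st,_=cv2.connectedComponentsWithStats(m)
    for b in st[1:]:
        if b[4]>60 and 150<b[1]<300: print(n,b,world(c,b[0]+(b[2]-1)/2,b[1]+(b[3]-1)/2,.007).round(4))
    f=c["frame"]
    f=f[150:290,180:360] if n=="top" else f[150:260,160:300]
    cv2.imwrite(f"pics/mid_{n}.png",cv2.resize(f,None,fx=4.2,fy=4.2,interpolation=cv2.INTER_CUBIC))
E
```

```text
[ 0.51569104 -0.02879802  0.00326414]
top [ 69 157  10  20  68] [0.7523 0.5231 0.007 ]
top [309 201  22  23 262] [ 0.6063 -0.1404  0.007 ]
top [494 248  18   8  86] [ 0.4905 -0.5992  0.007 ]
top [ 90 264  25  26 179] [0.4547 0.4306 0.007 ]
side [  0 153  26  25 258] [-0.3103  0.3435  0.007 ]
side [228 206  11  12  84] [ 0.5476 -0.0045  0.007 ]
side [242 231  21  14 226] [ 0.6075 -0.1479  0.007 ]
```

View pics/mid_side.png

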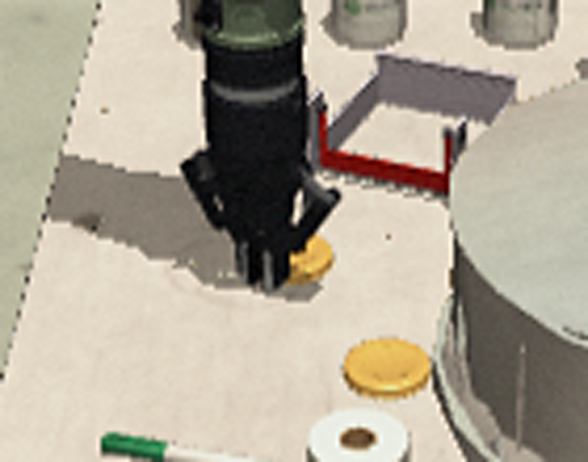

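View pics/mid_top.png

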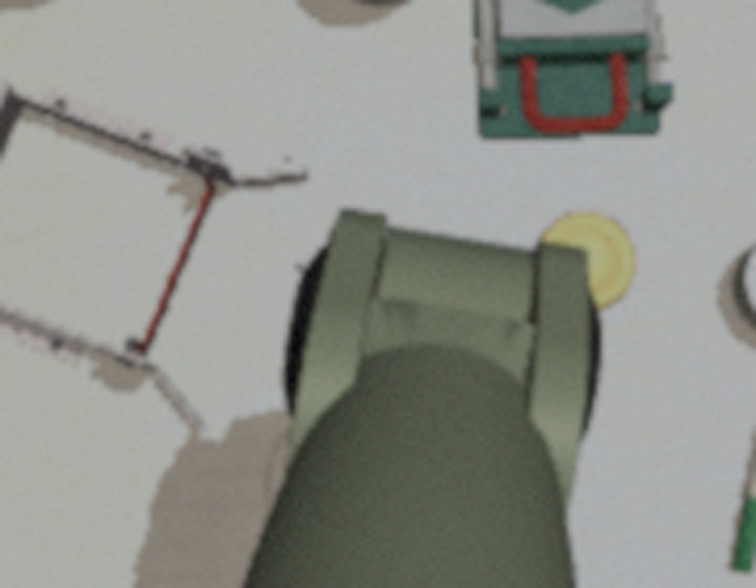

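Side crop: the cap sits snug ahead of the fingers at (310,258), with the shut flap ahead at (320–445, 150–190). Top crop: the clean cap is still at (590,260). The push is on course, so I'll continue.

Call:
play_rows(
  series=[
    [0,0,0,4.1,6.9,0,219],
    [0,0,0,10.3,17.1,0,219],
    [0,0,0,16.5,27.4,0,219],
    [0,0,0,22.7,37.7,0,219],
    [0,0,0,28.8,48,0,219],
    [0,0,0,35,58.3,0,219],
    [0,0,0,40.2,66.9,0,219],
    [0,0,0,44.3,73.7,0,219],
  ],
)

```text
t: 6.45
ee_pos: [0.56, 0.0449, 0.0032]
orientation: [-0.0, 0.87, 0.492, -0.0]
wrist_force: [-0.8, 0.2, 0.9]
grip_width: 0.0119
grip_force: 0.1
```

Call:
play_rows(
  series=[
    [0,0,0,4.1,6.9,0,219],
    [0,0,0,8.8,14.6,0,219],
    [0,0,0,13.9,23.1,0,219],
    [0,0,0,19.1,31.7,0,219],
    [0,0,0,24.2,40.3,0,219],
    [0,0,0,29.4,48.9,0,219],
    [0,0,0,34,56.6,0,219],
    [0,0,0,36.1,60,0,219],
  ],
)

```text
t: 7.45
ee_pos: [0.5931, 0.1004, 0.003]
orientation: [0.003, 0.87, 0.492, -0.005]
wrist_force: [-9.7, -21.3, 10.1]
grip_width: 0.0121
grip_force: 0.6
```

```bash
python3 - <<'E'
from h import *
o=arm.get_obs();print(o["ee_pos"],o["wrist_force"])
c=arm.capture("side");np.save("s1.npy",c,allow_pickle=True)
cv2.imwrite("pics/door.png",cv2.resize(c["frame"][135:225,190:310],None,fx=6.5,fy=6.5,interpolation=cv2.INTER_CUBIC))
E
```

```text
[0.59312539 0.10038269 0.0029595 ] [ -9.70085568 -21.28457931  10.06948844]
```

View pics/door.png

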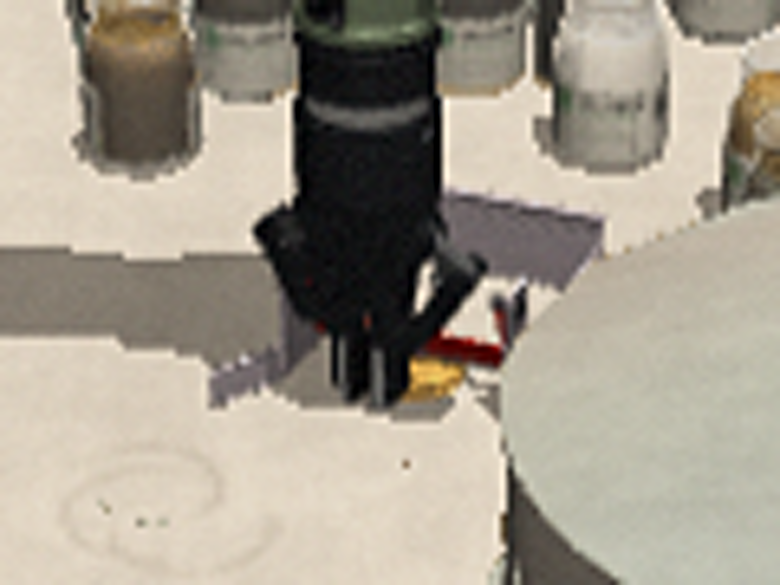

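The view shows the cap going under the flap at (437,378). The left knuckle bears on the left cheek or flap arm at (290,290), giving 23 N, because I'm about 6 mm left of the axis. I'll back off, align with the box axis, and close the fingers nearly all the way.

Call:
play_rows(
  series=[
    [0,0,0,-4,-8,0,219],
    [0,0,0.0,-6,-18,0,219],
    [0,0,0.2,-9,-28,0,219],
    [0,0,0.5,-12,-38,0,230],
    [0,0,0.8,-13.6,-45,0,243],
    [0,0,0.8,-13.6,-45,0,243],
    [0,0,0.8,-13.6,-45,0,243],
  ],
)

```text
t: 8.38
ee_pos: [0.5824, 0.0595, 0.0034]
orientation: [0.0, 0.834, 0.551, 0.0]
wrist_force: [-0.1, 1.2, 0.6]
grip_width: 0.0041
grip_force: 0.0
```

```bash
python3 - <<'E'
from h import *
o=arm.get_obs(); p=o["ee_pos"]; print(p,o["wrist_force"],o["orientation"])
u=np.array([.391,.9205]); l=np.array([-.9205,.391])
c=arm.capture("side")
cv2.imwrite("pics/door2.png",cv2.resize(c["frame"][140:230,195:305],None,fx=6.5,fy=6.5,interpolation=cv2.INTER_CUBIC))
for n in("side","top"):
    c=arm.capture(n)
    V,U=np.mgrid[0:384,0:512]
    r=np.stack([(U-c["cx"])/c["fx"],-(V-c["cy"])/c["fy"],-np.ones_like(U,float)],-1)*c["z_map"][...,None]
    W=(r@c["cam_to_world"][:3,:3].T+c["cam_to_world"][:3,3]).reshape(-1,3)
    d=W-p; a=d[:,:2]@u; b=d[:,:2]@l; z=d[:,2]
    for h in range(25,115,10):
        k=(z>h/1000)&(z<h/1000+.01)&(abs(a)<.035)&(abs(b)<.09)
        if k.sum()>3: print(n,h,k.sum(),"lat",(b[k].min()*1e3).round(),(b[k].max()*1e3).round(),"fwd",(a[k].min()*1e3).round(),(a[k].max()*1e3).round())
    # lateral extents of box parts near the doorway (cheeks, z 40-80)
    D=np.array([.606,.115]); e=W[:,:2]-D; A=e@u; B=e@l
    for s in(1,-1):
        k=(W[:,2]>.04)&(W[:,2]<.08)&(A>-.03)&(A<.035)&(s*B>.045)&(s*B<.085)
        if k.sum(): print(n,"cheek",s,k.sum(),"A",np.percentile(A[k],[5,50,95]).round(3),"B",np.percentile(B[k],[5,50,95]).round(3),"zmax",W[k,2].max().round(3))
E
```

```text
[0.58244166 0.05946467 0.00337588] [-0.10959751  1.15271887  0.57490782] [1.67926440e-05 8.34288399e-01 5.51328210e-01 2.69317580e-04]
side 25 28 lat -15.0 13.0 fwd -16.0 1.0
side 35 27 lat -20.0 29.0 fwd -20.0 8.0
side 45 62 lat -32.0 41.0 fwd -19.0 13.0
side 55 60 lat -39.0 50.0 fwd -21.0 11.0
side 65 59 lat -51.0 50.0 fwd -23.0 10.0
side 75 84 lat -60.0 62.0 fwd -25.0 7.0
side 85 96 lat -61.0 61.0 fwd -25.0 10.0
side 95 77 lat -58.0 52.0 fwd -25.0 2.0
side 105 73 lat -42.0 39.0 fwd -26.0 5.0
side cheek -1 40 A [-0.016 -0.006  0.012] B [-0.072 -0.066 -0.056] zmax 0.075
```

View pics/door2.png

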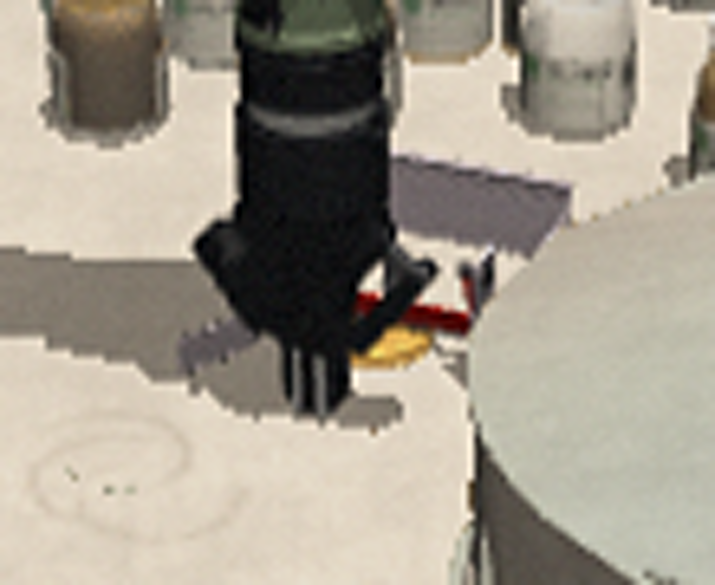

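The cap is lying centred just under the flap at (395,345), and the gripper is free of contact. From the first side image I'll get the doorway's exact lateral centre, using both arms and cheeks.

```bash
python3 - <<'E'
from h import *
u=np.array([.391,.9205]); l=np.array([-.9205,.391]); D=np.array([.606,.115])
c=np.load("side0.npy",allow_pickle=True).item()
V,U=np.mgrid[0:384,0:512]
r=np.stack([(U-c["cx"])/c["fx"],-(V-c["cy"])/c["fy"],-np.ones_like(U,float)],-1)*c["z_map"][...,None]
W=r@c["cam_to_world"][:3,:3].T+c["cam_to_world"][:3,3]
A=(W[...,:2]-D)@u; B=(W[...,:2]-D)@l
hsv=cv2.cvtColor(c["frame"],cv2.COLOR_BGR2HSV)
red=((hsv[...,0]<8)|(hsv[...,0]>172))&(hsv[...,1]>110)
k=red&(abs(A)<.06)&(abs(B)<.09)
for lo,hi in((-.005,.01),(.01,.03),(.033,.048),(.048,.07)):
    q=k&(W[...,2]>lo)&(W[...,2]<hi); b=B[q]; a=A[q]
    print(lo,q.sum(),"B range",b.min().round(4),b.max().round(4),"left",b[b>.03].round(3)[:8],"right",b[b<-.03].round(3)[:8],"A",np.median(a).round(4))
w=(W[...,2]>.04)&(W[...,2]<.08)&(abs(A)<.03)&(abs(B)<.09)&(abs(B)>.04)&~red
print("cheek L",np.percentile(B[w&(B>0)],[5,50,95]).round(4),"R",np.percentile(B[w&(B<0)],[5,50,95]).round(4),"z",W[w][:,2].max())
# slope of plate: A vs B
q=k&(W[...,2]<.03)&(W[...,2]>.008); print("tilt deg",np.degrees(np.polyfit(B[q],A[q],1)[0]))
# back wall top
q=(W[...,2]>.015)&(W[...,2]<.045)&(A>.11)&(A<.16)&(abs(B)<.055); print("back A",np.median(A[q]),"tilt",np.degrees(np.polyfit(B[q],A[q],1)[0]))
c=arm.capture("side"); m=cv2.inRange(cv2.cvtColor(c["frame"],cv2.COLOR_BGR2HSV),(12,120,100),(38,255,255)); n,_,st,_=cv2.connectedComponentsWithStats(m[180:225,240:280])
for b in st[1:]:
    if b[4]>15: 
        x,y,ww,h=b[:4]; x+=240;y+=180
        for (uu,vv) in((x+ww,y+h/2),(x+ww/2,y+h-.5)):
            P=world(c,uu,vv,.005)[:2]-D; print("cap edge",b,P@u,P@l)
E
```

```text
-0.005 18 B range -0.0567 0.06 left [0.06  0.044 0.04  0.036] right [-0.045 -0.05  -0.057] A 0.0007
0.01 132 B range -0.059 0.055 left [0.053 0.051 0.055 0.049 0.046 0.044 0.04  0.035] right [-0.032 -0.035 -0.038 -0.032 -0.036 -0.039 -0.044 -0.047] A -0.0025
0.033 10 B range -0.0585 0.0544 left [0.054 0.053 0.05  0.054 0.049 0.053 0.047] right [-0.058 -0.058 -0.057] A -0.0035
0.048 16 B range -0.0664 0.0538 left [0.053 0.053 0.049 0.053 0.05  0.054 0.047] right [-0.059 -0.057 -0.066 -0.056 -0.066 -0.056 -0.066 -0.058] A -0.0034
cheek L [0.0504 0.0592 0.0625] R [-0.0721 -0.0672 -0.0565] z 0.07600909276937551
tilt deg 0.6326743233177863
back A 0.13514029520144596 tilt -0.2167793492597412
cap edge [ 9 10 13  6 47] 0.01429659401541851 -0.03659514705560253
cap edge [ 9 10 13  6 47] -0.00958731715962302 -0.021928062266793846
```

The doorway centre lies 3.5 mm right of my first estimate. I'll correct that, raise 2.5 mm, and go straight in along 67°.

Call:
play_rows(
  series=[
    [0,0,0,3.2,-1.4,2.5,243],
    [0,0,0,5.2,3.2,2.5,243],
    [0,0,0,9.1,12.4,2.5,243],
    [0,0,0,12.6,20.7,2.5,243],
    [0,0,0,15.7,28,2.5,243],
    [0,0,0,18.1,33.6,2.5,243],
    [0,0,0,20,38.2,2.5,243],
    [0,0,0,21.2,41,2.5,243],
  ],
)

```text
t: 9.57
ee_pos: [0.6034, 0.1005, 0.0057]
orientation: [0.0, 0.834, 0.552, -0.0]
wrist_force: [-0.9, -0.3, -0.2]
grip_width: 0.0037
grip_force: 0.1
```

Call:
play_rows(
  series=[
    [0,0,0,1.2,2.8,0,243],
    [0,0,0,2.7,6.4,0,243],
    [0,0,0,3.9,9.2,0,243],
    [0,0,0,3.9,9.2,0,243],
  ],
)

```text
t: 10.07
ee_pos: [0.6074, 0.1097, 0.0058]
orientation: [-0.0, 0.834, 0.552, 0.0]
wrist_force: [0.7, 0.1, -0.0]
grip_width: 0.0039
grip_force: 0.0
```

Call:
play_rows(
  series=[
    [0,0,0,1.2,2.8,0,243],
    [0,0,0,2.7,6.4,0,243],
    [0,0,0,4.3,10.1,0,243],
    [0,0,0,5.9,13.8,0,243],
    [0,0,0,7,16.6,0,243],
    [0,0,0,7,16.6,0,243],
  ],
)

```text
t: 10.82
ee_pos: [0.6144, 0.1264, 0.0058]
orientation: [-0.0, 0.834, 0.552, 0.0]
wrist_force: [0.5, 0.1, -0.7]
grip_width: 0.0037
grip_force: 0.1
```

Call:
play_rows(
  series=[
    [0,0,0,0.8,1.8,0,243],
    [0,0,0,1.6,3.7,0,243],
    [0,0,0,2.3,5.5,0,243],
    [0,0,0,2.3,5.5,0,243],
  ],
)

```text
t: 11.32
ee_pos: [0.6165, 0.1311, 0.0059]
orientation: [0.0, 0.834, 0.552, -0.0]
wrist_force: [-1.8, -4.3, 3.0]
grip_width: 0.004
grip_force: 2.2
```

A light 5 N resistance means the flap is near its stop. By estimate the cap centre is 60 mm or more in. Drawing straight back out.

Call:
play_rows(
  series=[
    [0,0,0,-3,-7,0,243],
    [0,0,0,-9,-21,0,243],
    [0,0,0,-17,-40,0,243],
    [0,0,0,-25,-59,0,243],
    [0,0,0,-33,-78,0,243],
    [0,0,0,-41,-97,0,243],
    [0,0,0,-45,-120,40,243],
    [0,0,0,-60,-150,90,243],
  ],
)

```text
t: 12.32
ee_pos: [0.5556, -0.0196, 0.0958]
orientation: [-0.001, 0.834, 0.552, -0.001]
wrist_force: [1.6, -0.7, 1.3]
grip_width: 0.0037
grip_force: 0.0
```

Call:
play_rows(
  series=[
    [0,0,0,-30,-40,30,243],
    [0,0,0,-60,-90,60,243],
    [0,0,0,-90,-140,80,243],
    [0,0,0,-120,-190,90,243],
    [0,0,0,-140,-240,90,243],
    [0,0,0,-140,-240,90,243],
  ],
)

```text
t: 13.08
ee_pos: [0.4149, -0.262, 0.1861]
orientation: [0.001, 0.836, 0.549, -0.0]
wrist_force: [0.5, 0.4, -0.5]
grip_width: 0.0043
grip_force: 0.0
```

```bash
python3 - <<'E'
from h import *
o=arm.get_obs();print(o["ee_pos"],o["wrist_force"])
a=arm.capture("top");b=arm.capture("side")
A=cv2.resize(a["frame"][160:260,150:350],None,fx=3.9,fy=3.9,interpolation=cv2.INTER_CUBIC)[:,:780]
B=cv2.resize(b["frame"][155:250,170:300],None,fx=2,fy=2,interpolation=cv2.INTER_CUBIC)
C=np.zeros((590,780,3),np.uint8);C[:390]=A;C[395:395+190,:260]=B
cv2.imwrite("pics/end.png",C)
u=np.array([.391,.9205]); l=np.array([-.9205,.391]); D=np.array([.6092,.1136])
m=cv2.inRange(cv2.cvtColor(a["frame"],cv2.COLOR_BGR2HSV),(15,60,80),(38,255,255)); n,_,st,_=cv2.connectedComponentsWithStats(m)
for q in st[1:]:
    if q[4]>100:
        P=world(a,q[0]+(q[2]-1)/2,q[1]+(q[3]-1)/2,.008)[:2]
        print(q,P.round(4),"box",((P-D)@u).round(4),((P-D)@l).round(4))
E
```

```text
[ 0.41488726 -0.26204943  0.18613969] [ 0.45054153  0.35526651 -0.49185623]
[136 115  26  23 422] [0.861  0.3185] box 0.2871 -0.1517
[190 197  24  24 414] [0.625  0.1711] box 0.0591 0.0079
[307 201  24  23 419] [ 0.6062 -0.1376] box -0.2324 -0.0955
[ 94 265  21  25 161] [0.4533 0.4249] box 0.2256 0.2653
```

View pics/end.png

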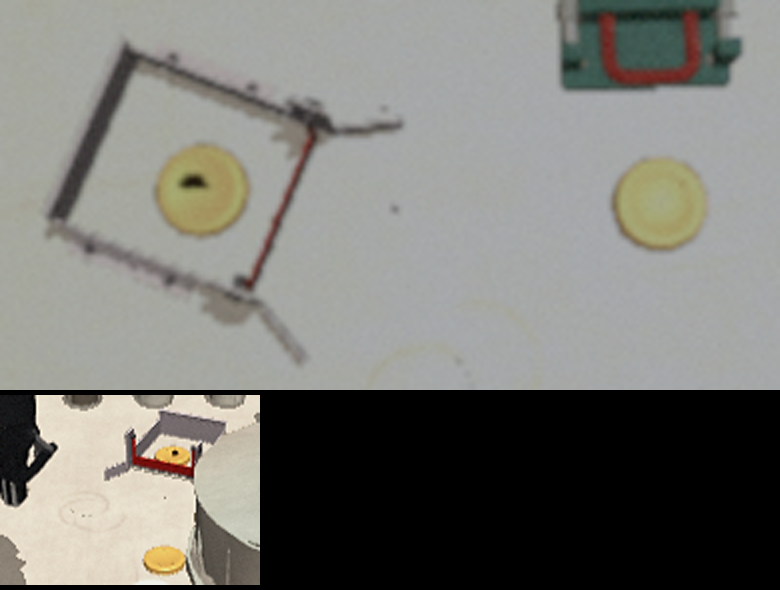

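The smeared cap lies inside the box at (202,190), and the flap hangs shut as a thin red line from (315,135) to (250,285), as it did at the start. The clean cap is unmoved at (660,203). Handing in.

```bash
python3 -c "
from cell import arm
print(arm.close_job())"
```

```text
the job is handed in; nothing more can be done
None
```

The smeared cap is inside the reject box, its centre about 59 mm past the doorway, the flap is shut behind it, the clean cap is where it was, and the job is handed in at about 13 s; on the way in, the gripper bore on the doorway with about 25 N (limit 40 N) before I backed off and re-aligned.

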